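# Cap a transfer pump's outlet with a two-lever cam coupling

## Robot

A 6-joint arm with a two-finger parallel gripper is mounted at the origin on the work surface. World frame = base frame: x ahead of the robot, y to its left, z up, the work surface at z = 0. Lengths are in m, angles in rad, forces in N, time in s.
With the tool pointing down it reaches from about 0.25 to 0.775 m from the base axis. Payload 4 kg.
Tool frame: the origin (TCP) lies at the very end of the fingers, on their centre line; the grasp point (between the pads) lies 19 mm behind it (robot.grip_depth is the distance from the TCP to the grasp point, in m); z points along the fingers, y is the direction in which the jaws open and shut (so a half turn about z gives the same grasp; the last joint's range is limited). The gripper opens to 94 mm and grips with 3 to 60 N. Pads are 16 mm wide; open, the fingers measure 119 mm over their backs; the gripper's body (75 mm by 177 mm) begins 78 mm behind the grasp point.
Start: joints at [-1.4, 0.087, 1.371, -0, 1.684, -0.103], TCP at [0.149, -0.53, 0.206] pointing down, gripper open.
Joint ranges: [-3.1, 3.1], [-0.76, 2.03], [0.27, 2.55], [-1.08, 4.22], [0.17, 2.65], [-2.57, 2.57]. Speed limits (rad/s): [2.79, 2.79, 3.14, 3.14, 3.14, 3.14].

## Interface

Orientations are given as a rotation vector (axis times angle).
In Python, from workcell import robot gives the robot as it stands. The module is installed in compiled form; this text tells all that it offers.
- The arm moves only by the tool carry_out, never from a script. Its argument "rows" is a list of rows, each a list of 3 entries, a list of its own where there are three numbers: the opening, from 0 (shut) to 1 (fully open), then the shift along the tool's x, y, z in m, then the turn about the tool's z in rad. In form: [[grip, [dx, dy, dz], turn], ...]. A call has 1 to 20 rows; each row is the pose to reach, as a shift and turn from the pose measured when the call began, along the tool's axes at that moment; what a row does not reach only later rows make up. A row lasts 1/10 s, in which the tool goes at most 50 mm and 8.59 degrees, less where a joint would pass 70% of its speed; a pose out of reach is approached as far as the arm can. A call with a gripper value outside its range is refused whole. The fingers move at their own pace and stop on an object; "newtons" is the grip in N (left out, the last holds). Time passes only in rows, so rows that repeat a pose let the fingers close. It gives the time, the measured TCP pose, the force and the opening at its end, in the units of the state.
- robot.state(): the state, without advancing time (a new reading comes with each control period).
- robot.capture(name): name is "scene" or "top" or "wrist"; returns the picture (384x512x3 uint8, red, green, blue); there is no depth.
- robot.get_calibration(name): a dict with "fx", "fy", "cx", "cy" (pixels), "pose" (4x4, takes a point from camera to world coordinates). Camera axes: x right, y down, z forward; pixel columns grow to the right and rows downward; lengths in m; the calibration is good to about 2 mm. A picture is of the moment at which its call begins: read the wrist's pose just before it. get_calibration takes no time and is no camera call; for the wrist camera it gives the pose at the moment of the call.
- robot.job_done(): hands the job in, once; it reports no verdict.
Trained networks look in the newest picture that a camera, given by its name, has taken for a name from the list of things; names that differ only in an ending like _2 or _b are one class to them, and where a whole thing is asked for, a point or a joint stands for the part that bears it (a point fixed in the world has none). Each returns a list of dicts, best first, with "confidence" (0 to 1); they miss things now and then, are a little off and sometimes report something else, mostly with a low value. They report only what shows in the picture. A call takes as long as a camera call. They do not tell look-alikes from the thing itself.
- robot.search_frame(name, camera): "at" ([column, row] in pixels, amid what is visible of it).
- robot.cut_out(name, camera): "mask" (384x512 bool, what is visible of it) and "at" ([column, row] in pixels, amid what is visible of it).
The state is a dict: "time": time; "joints": joint angles; "joint_velocities": joint speeds; "effort": joint torques, N m; "position": TCP position; "orientation": TCP orientation; "ft_force": force on the tool from outside, world axes, zero at the start; "torque": the same for the moment, N m; "finger_gap": finger opening in m.
Only numpy, scipy, OpenCV 4.12 (cv2) and the standard library are available. Lean on these libraries where they do the work, as an engineer would, in place of code of your own. Each camera call takes 0.05 s, during which the arm holds its last target. There are 200 camera calls.

## Task

Blank off the pump's upright outlet: put the cam-lever coupling on it with both levers still raised, push it fully home, then swing its two levers all the way down, one after the other. Let go at the end, and do not knock over or shift the other things on the bench.

Things in the scene. Friction and masses are not known exactly. Their poses are not given: they have to be found in the camera images.
- coupling_mid (a point): Cam-lever coupling: bare aluminium cap, loose, 0.5 kg, standing mouth down, two steel levers raised like wings on opposite sides. Point on its axis, half-way up: 38 mm above the mouth rim. z = axis, up; lever_a on the +x side, lever_b on -x. Cup 74 mm outside, bore 62 mm wide and 42 mm deep, flat top 48 mm above the rim. The coupling may go on either way round.
- coupling_grip (a point): Centre of the coupling's grip block, which stands on the middle of the cup's flat top, 62 mm above the mouth rim; axes as coupling_mid. Block 34 mm long (x), 24 mm thick (y), 28 mm tall; grasp it from above across y, clear of the raised levers.
- coupling_seat (a point): Centre of the coupling's inner roof, 42 mm above its mouth rim, on its axis; axes as coupling_mid. It meets outlet_top when the coupling is fully home.
- lever_a (a joint): Lever on the coupling's +x side: 0 = fully raised (62 degrees above horizontal, leaning outward), grows as it swings out and down, 1.08 = straight out, 2.65 = stop, hanging straight down. Pin along coupling y, 39 mm from the axis, 22 mm above the rim. It stays where left: 0.08 N m friction, 1 to 3 N at the pad. Swung with the coupling not home, its cam nose fouls the outlet's head.
- lever_b (a joint): The same for the lever on the coupling's -x side: mirror image, same values and sizes.
- lever_a_pad (a point): Centre of lever_a's finger pad, 66 mm from its pin. The lever is 75 mm long from the pin, 15 mm wide and 8 mm thick, its pad 24 mm wide over the last 18 mm. The face to push (upper, inner side when raised; outer side when down) lies 7 mm off the line through the pin. Raised, the pad's top is some 90 mm above the rim; down, the tip is 53 mm below the rim.
- lever_b_pad (a point): Centre of lever_b's finger pad, 66 mm from its pin; sizes as lever_a.
- outlet_top (a point): Centre of the top of the fixed pump's upright grooved aluminium outlet, 192 mm above the bench. z = outlet axis, up; pump +x runs back over the motor, y across it. Head 58 mm wide, 15 mm tall, top edge tapered. Sprung rubber nubs on the head hold the coupling: push it down the last 15 mm with 5 to 15 N, then it stays. When home the mouth rim is 42 mm below this point.
- gauge (a point): Centre of the round gauge on the pump, 54 mm wide, 60 mm in front of the outlet axis (pump -x), top level with the outlet. With handle it leaves the levers room to swing only when they lie across the pump, within 20 degrees of its +y and -y; there nothing of the pump is higher than 90 mm above the bench.
- handle (a point): Middle of the pump's carrying handle, a bar along pump x from 73 to 177 mm behind the outlet axis, top 192 mm above the bench.
- plain_cap: A bystander: plain round aluminium cap without levers, 72 mm diameter, 70 mm tall with a round knob; origin under its centre.
- jar: A bystander: glass jar, 72 mm diameter, 100 mm tall; origin under its centre.
- tape: A bystander: roll of grey tape lying flat, 96 mm diameter, 48 mm tall; origin under its centre.
- wipes: A bystander: white canister, 80 mm diameter, 190 mm tall; origin under its centre.
- spray: A bystander: spray can, 66 mm diameter, 200 mm tall; origin under its centre.
- driver: A bystander: screwdriver lying on the bench, 200 mm long.
- hammer: A bystander: hammer lying on the bench, 280 mm long.
There are look-alikes about, which are no part of the job. Leave any blue or yellow look-alike of the part that bears coupling_mid alone.

How it is judged:
On the way, in this order (a step that is already met when the one before it is completed fails the run):
1. the coupling is fully home on the outlet with both levers still raised (z of coupling_seat in the frame of outlet_top below 0.003 m and horizontal distance between coupling_seat and outlet_top below 0.004 m and angle between the z axis of coupling_seat and the z axis of outlet_top, either way round below 0.06 rad and value of joint each of lever_a, lever_b below 1.2 rad), for 0.2 s.
2. one lever is down while the other is still raised (z of coupling_seat in the frame of outlet_top below 0.003 m and horizontal distance between coupling_seat and outlet_top below 0.004 m and angle between the z axis of coupling_seat and the z axis of outlet_top, either way round below 0.06 rad and ((value of joint lever_a above 2.4 rad and value of joint lever_b below 1.2 rad) or (value of joint lever_b above 2.4 rad and value of joint lever_a below 1.2 rad))), for 0.2 s.
At the end, for the whole second after the job is handed in: The coupling is fully home on the outlet (its seat within 3 mm of the outlet's top, 4 mm sideways, 0.06 rad of tilt), both levers are down (joint above 2.4 of 2.65), with everything released (z of coupling_seat in the frame of outlet_top below 0.003 m and horizontal distance between coupling_seat and outlet_top below 0.004 m and angle between the z axis of coupling_seat and the z axis of outlet_top, either way round below 0.06 rad and value of joint each of lever_a, lever_b above 2.4 rad); the robot touches nothing.
It fails at once if a bystander is shifted by more than 40 mm (distance of any of plain_cap, jar, tape, wipes, spray, driver, hammer from where it was at the start of the episode above 0.04 m).
It fails at once if a standing bystander is knocked over (angle between any of plain_cap, jar, wipes, spray's own z axis and vertical above 0.5 rad).
It also fails if it takes over 64 s, if anything falls off the work surface, if the arm or the gripper's body presses on something with over 40 N, if the wrist force passes 120 N, or if a joint passes its speed limit or range.

## Working session

There is one attempt and no reset: what is moved stays moved. The work goes in short steps, Python scripts to look and compute and a tool call to move; the robot and the scene stay as the last step left them, time stands still between calls to the robot, and variables do not carry over. Pictures are saved under pics/ and viewed, about 8 in all and at most 12, crops included, and the job is handed in when it is done.

Besides the shell and the picture viewer there is one more tool, called after "Request:" as name([rows], argument=value, ...), one row to a line, values as JSON. carry_out: Moves the arm, as the interface text tells. Its arguments: {"type":"object","properties":{"rows":{"type":"array"},"newtons":{"type":"number"}},"required":["rows"]}

```bash
mkdir -p pics
cat > h.py <<'E'
import numpy as np, cv2
from workcell import robot
def snap(cam,fn=None):
    im=robot.capture(cam)
    if fn: cv2.imwrite('pics/'+fn,cv2.cvtColor(im,cv2.COLOR_RGB2BGR))
    return im
def ray(cam,px,cal=None):
    c=cal or robot.get_calibration(cam); T=np.array(c['pose'])
    d=T[:3,:3]@np.array([(px[0]-c['cx'])/c['fx'],(px[1]-c['cy'])/c['fy'],1.])
    return T[:3,3],d
def onz(cam,px,z,cal=None):
    o,d=ray(cam,px,cal); return o+d*(z-o[2])/d[2]
def proj(cam,P,cal=None):
    c=cal or robot.get_calibration(cam); T=np.array(c['pose'])
    p=T[:3,:3].T@(np.array(P)-T[:3,3]); return [c['fx']*p[0]/p[2]+c['cx'],c['fy']*p[1]/p[2]+c['cy']]
def tri(rays):
    A=np.zeros((3,3));b=np.zeros(3)
    for o,d in rays:
        d=d/np.linalg.norm(d);M=np.eye(3)-np.outer(d,d);A+=M;b+=M@o
    return np.linalg.solve(A,b)
E
python3 - <<'E'
from h import *
np.set_printoptions(precision=3,suppress=True)
a=snap('scene','s0.png');b=snap('top','t0.png')
for c in('scene','top'):
    print(c,robot.get_calibration(c))
    for n in ['coupling_mid','coupling_grip','outlet_top','gauge','handle','lever_a_pad','plain_cap','jar','tape','wipes','spray']:
        print(n,[([round(float(v)) for v in r['at']],round(float(r['confidence']),2)) for r in robot.search_frame(n,c)])
print(robot.state())
E
```

```text
scene {'fx': 453.50016602847506, 'fy': 453.50016602847506, 'cx': 250.40964608043527, 'cy': 192.65254934194388, 'pose': array([[-0.819,  0.455, -0.348,  1.   ],
       [ 0.573,  0.633, -0.521,  0.691],
       [-0.017, -0.626, -0.78 ,  1.259],
       [ 0.   ,  0.   ,  0.   ,  1.   ]])}
coupling_mid [([273, 129], 0.78), ([370, 238], 0.73), ([137, 178], 0.64), ([244, 195], 0.63)]
coupling_grip [([371, 241], 0.94), ([246, 194], 0.81), ([135, 178], 0.77), ([272, 128], 0.73)]
outlet_top [([277, 309], 0.9), ([184, 186], 0.34)]
gauge [([280, 305], 0.86)]
handle [([279, 308], 0.88)]
lever_a_pad [([355, 229], 0.61), ([117, 166], 0.61), ([225, 194], 0.56), ([261, 117], 0.56)]
plain_cap [([215, 226], 0.81)]
jar [([187, 185], 0.6)]
tape []
wipes [([295, 201], 0.57)]
spray [([162, 213], 0.83)]
top {'fx': 461.6538361325218, 'fy': 461.6538361325218, 'cx': 258.45999059485524, 'cy': 189.86835838941624, 'pose': array([[-0.027, -0.987,  0.161,  0.311],
       [-1.   ,  0.028,  0.007, -0.06 ],
       [-0.011, -0.161, -0.987,  1.269],
       [ 0.   ,  0.   ,  0.   ,  1.   ]])}
coupling_mid [([144, 293], 0.
[... 218 characters left out ...]

handle [([144, 153], 0.89), ([307, 177], 0.42)]
lever_a_pad [([300, 178], 0.59), ([161, 278], 0.55), ([290, 204], 0.44)]
plain_cap [([267, 156], 0.63)]
jar [([337, 151], 0.79)]
tape [([339, 214], 0.94)]
wipes [([225, 234], 0.91)]
spray [([303, 92], 0.89)]
{'time': 1.2, 'joints': array([-1.4  ,  0.087,  1.371,  0.   ,  1.684, -0.103]), 'joint_velocities': array([-0.   , -0.001,  0.   , -0.002,  0.003,  0.   ]), 'effort': array([ -0.001, -34.005, -30.26 ,   0.072,   0.024,  -0.   ]), 'position': array([ 0.149, -0.53 ,  0.206]), 'orientation': array([3.112, 0.429, 0.   ]), 'ft_force': array([-0.537, -0.301,  0.706]), 'torque': array([ 0.046, -0.021,  0.005]), 'finger_gap': 0.09417822862110316}
```

View both.

Run:
```python
import cv2
for n in 'st':
    i=cv2.imread(f'pics/{n}0.png'); cv2.imwrite(f'pics/{n}0b.png',cv2.resize(i,(800,600),interpolation=cv2.INTER_CUBIC))
```

```text
(no output)
```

View pics/s0b.png

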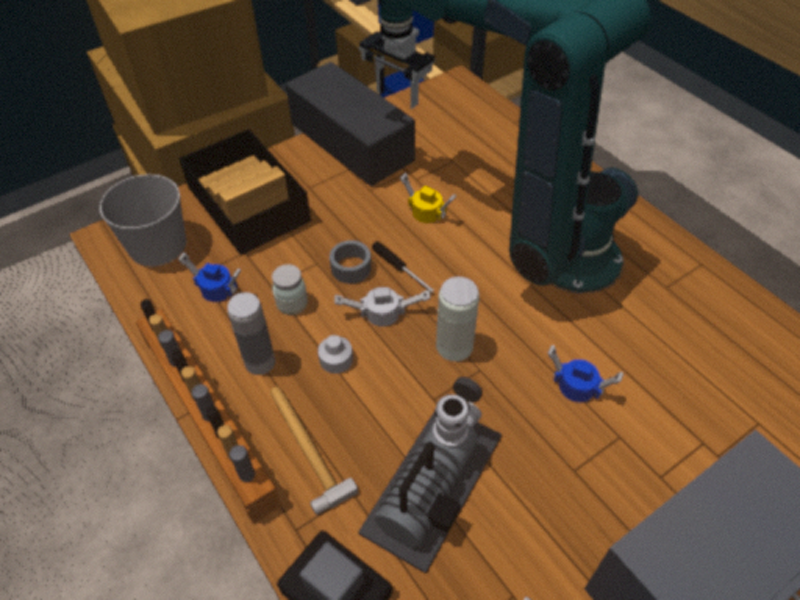

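View pics/t0b.png

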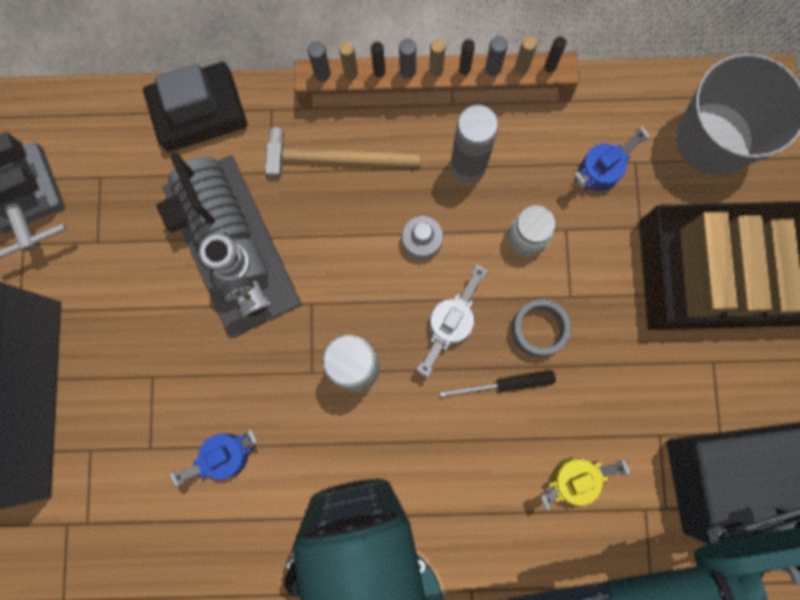

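The bare aluminium coupling is at top pixel (289,205), scene pixel (244,195), in the 512-wide images. The look-alikes in the top image are blue at (388,104), blue at (144,294) and yellow at (370,306). Only the grey one fits "bare aluminium with levers"; the plain cap at (268,152) has no levers. I'll confirm with one enlarged crop that also covers the pump.

```bash
python3 - <<'E'
import cv2,numpy as np
def c(n,x,y,w,h,s): return cv2.resize(cv2.imread(f'pics/{n}0.png')[y:y+h,x:x+w],None,fx=s,fy=s,interpolation=cv2.INTER_CUBIC)
A=np.vstack([np.hstack([c('t',255,165,66,50*1+25,6),c('s',210,175,66,75,6)]),])
B=np.vstack([np.hstack([c('t',90,90,110,0+125,3),c('s',225,235,110,125,3)])])
w=max(A.shape[1],B.shape[1]);p=lambda I:cv2.copyMakeBorder(I,0,0,0,w-I.shape[1],cv2.BORDER_CONSTANT)
I=np.vstack([p(A),p(B)]);print(I.shape);cv2.imwrite('pics/c0.png',cv2.resize(I,None,fx=600/I.shape[0],fy=600/I.shape[0]))
# separate pump crop at full scale
E
python3 - <<'E'
from h import *
np.set_printoptions(precision=3,suppress=True)
for nm in ['coupling_mid','lever_a_pad','coupling_grip','outlet_top','gauge','handle']:
  pass
print('grip top',onz('top',(288,204),.062),'scene',onz('scene',(245,191),.062))
print('outlet top',onz('top',(138,160),.192),'scene',onz('scene',(453*.64,406*.64),.192))
a=onz('top',(178*.64,157*.64),.192);b=onz('top',(208*.64,218*.64),.192);print('handle',a,b,np.arctan2(*(a-b)[1::-1]))
for n,z,px in [('plain',.07,(268,150)),('jar',.1,(342,142)),('tape',.024,(346,210)),('wipes',.19,(224,232)),('spray',.2,(305,80))]:print(n,onz('top',px,z))
a=onz('top',(480*.64,272*.64),.085);b=onz('top',(425*.64,369*.64),.085);print('lev',a,b,a-b,np.arctan2(*(a-b)[1::-1]))
a=onz('scene',(341*.64,301*.64),.085);b=onz('scene',(427*.64,296*.64),.085);print('lev',a,b,a-b,np.arctan2(*(a-b)[1::-1]))
E
```

```text
(825, 792, 3)
grip top [ 0.468 -0.128  0.062] scene [ 0.476 -0.125  0.062]
outlet top [0.568 0.234 0.192] scene [0.57  0.231 0.192]
handle [0.719 0.296 0.192] [0.619 0.247 0.192] 0.45400551009514273
plain [ 0.614 -0.08   0.07 ]
jar [ 0.622 -0.273  0.1  ]
tape [ 0.453 -0.287  0.024]
wipes [0.39  0.031 0.19 ]
spray [ 0.754 -0.173  0.2  ]
lev [ 0.543 -0.18   0.085] [ 0.384 -0.083  0.085] [ 0.159 -0.097  0.   ] -0.5473013766895589
lev [ 0.562 -0.155  0.085] [ 0.406 -0.06   0.085] [ 0.157 -0.096  0.   ] -0.5491582683074091
```

View pics/c0.png

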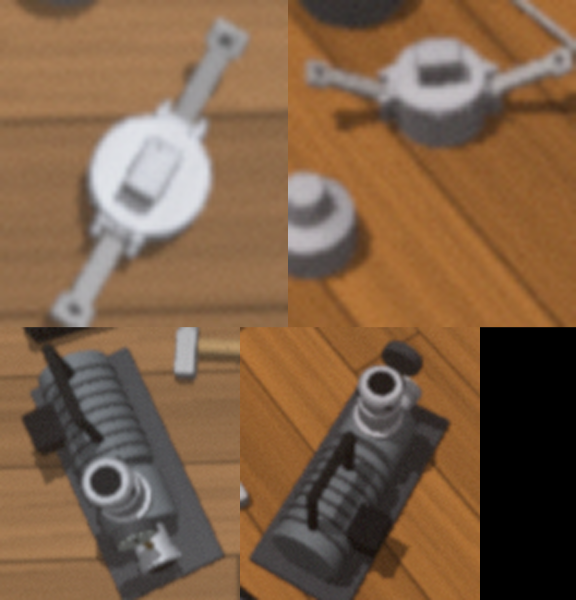

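The crop confirms it: a bare aluminium cap with two levers and a grip block. The pump outlet ring and handle are also clear. Next I'll compute the pump heading and lever heights, then plan the approach.

```bash
cat >> h.py <<'E'
from scipy.spatial.transform import Rotation as R
def rel(target,heading=None):
    "shift in tool axes (and turn) from the present pose to a world target / tool-x heading"
    s=robot.state();M=R.from_rotvec(s['orientation']).as_matrix()
    h=np.arctan2(M[1,0],M[0,0]); d=M.T@(np.array(target)-s['position'])
    t=None if heading is None else (h-heading)
    return d.round(4),t,round(h,4),s['position'].round(4),s['time'],s['ft_force'].round(1)
E
python3 - <<'E'
from h import *
np.set_printoptions(precision=3,suppress=True)
def crop_t(x,y): return (90+x/2.182,90+(y-327)/2.182)
def crop_s(x,y): return (225+(x-240)/2.182,235+(y-327)/2.182)
for cam,f,p,q in [('top',crop_t,(222,555),(128,350)),('scene',crop_s,(305,598),(252,560)),('scene',crop_s,(447,424),(305,598)),('top',crop_t,(97,440),(50,350)),('scene',crop_s,(348,437),(312,497))]:
    z=.19 if p in((97,440),(348,437)) else .005
    a=onz(cam,f(*p),z);b=onz(cam,f(*q),z);d=b-a;print(cam,a,b,np.linalg.norm(d),np.arctan2(d[1],d[0]))
# lever tips triangulated
for t,s in [((224*.4583/2.75*6/6,0),0)]: pass
def ct(x,y): return (255+x/4.364,165+y/4.364)
def cs(x,y): return (210+(x-288)/4.364,175+y/4.364)
for t,s in [((226,42),(320,73)),((74,308),(560,62)),((152,172),(440,63))]:
    print(tri([ray('top',ct(*t)),ray('scene',cs(*s))]))
print('outlet tri',tri([ray('top',(138,160)),ray('scene',(453*.64,406*.64))]))
print(rel([.472,-.126,.26],2.594))
E
```

```text
top [0.51  0.134 0.005] [0.787 0.257 0.005] 0.30270873612487037 0.4185288498420135
scene [0.765 0.34  0.005] [0.793 0.261 0.005] 0.08365549327913993 -1.2335567241176777
scene [0.462 0.258 0.005] [0.765 0.34  0.005] 0.31385165929300757 0.2654152274335379
top [0.614 0.244 0.19 ] [0.72  0.299 0.19 ] 0.11931956131011108 0.4768651277164135
scene [0.648 0.267 0.19 ] [0.727 0.303 0.19 ] 0.08686460590348104 0.4346636662515531
[ 0.549 -0.183  0.052]
[ 0.388 -0.085  0.049]
[ 0.469 -0.134  0.056]
outlet tri [0.569 0.233 0.193]
(array([ 0.42 , -0.301, -0.054]), np.float64(-2.3201811151795013), np.float64(0.2738), array([ 0.149, -0.529,  0.205]), 1.2, array([-0.5, -0.3,  0.7]))
```

Request:
carry_out([
  [1,[0.03,-0.02,-0.05],-0.15],
  [1,[0.42,-0.301,-0.055],-2.32],
  [1,[0.42,-0.301,-0.055],-2.32],
  [1,[0.42,-0.301,-0.055],-2.32],
  [1,[0.42,-0.301,-0.055],-2.32],
  [1,[0.42,-0.301,-0.055],-2.32],
  [1,[0.42,-0.301,-0.055],-2.32],
  [1,[0.42,-0.301,-0.055],-2.32],
  [1,[0.42,-0.301,-0.055],-2.32],
  [1,[0.42,-0.301,-0.055],-2.32],
  [1,[0.42,-0.301,-0.055],-2.32],
  [1,[0.42,-0.301,-0.055],-2.32],
  [1,[0.42,-0.301,-0.055],-2.32],
  [1,[0.42,-0.301,-0.055],-2.32],
  [1,[0.42,-0.301,-0.055],-2.32],
  [1,[0.42,-0.301,-0.055],-2.32],
  [1,[0.42,-0.301,-0.055],-2.32],
  [1,[0.42,-0.301,-0.055],-2.32],
  [1,[0.42,-0.301,-0.055],-2.32],
])

```text
time: 3.1
position: [0.4717, -0.1262, 0.2605]
orientation: [0.851, 3.024, -0.0]
ft_force: [-0.1, 0.6, 0.5]
finger_gap: 0.0943
```

Run:
```python
from h import *
np.set_printoptions(precision=4,suppress=True)
print(rel([.472,-.126,.26],2.594), robot.state()['joints'])
im=snap('wrist','w0.png')
c=robot.get_calibration('wrist');print(c)
for n in ('coupling_grip','lever_a_pad','coupling_mid'):
  for r in robot.search_frame(n,'wrist'): print(n,r['at'],r['confidence'],onz('wrist',r['at'],.062))
cv2.imwrite('pics/w0b.png',cv2.resize(cv2.imread('pics/w0.png'),(800,600)))
```

```text
(array([-0.0002,  0.0003,  0.0005]), np.float64(-0.001352565939624295), np.float64(2.5926), array([ 0.4717, -0.1262,  0.2605]), 3.1, array([-0.1,  0.6,  0.5])) [-0.3776 -0.0553  1.4072 -0.0001  1.7896 -1.3994]
{'fx': 269.87990453178315, 'fy': 269.87990453178315, 'cx': 252.61682430316907, 'cy': 195.9245673536082, 'pose': array([[ 0.5205,  0.8208,  0.2355,  0.4032],
       [ 0.8539, -0.5002, -0.1438, -0.0842],
       [-0.0002,  0.276 , -0.9612,  0.4391],
       [ 0.    ,  0.    ,  0.    ,  1.    ]])}
coupling_grip [198.2, 360.8] 0.9 [ 0.7039 -0.3799  0.062 ]
coupling_grip [25.3, 82.3] 0.89 [ 0.2112 -0.3127  0.062 ]
coupling_grip [251.0, 172.3] 0.74 [ 0.4646 -0.1245  0.062 ]
coupling_mid [199.1, 364.3] 0.8 [ 0.7112 -0.3829  0.062 ]
coupling_mid [30.7, 84.8] 0.76 [ 0.2172 -0.3089  0.062 ]
coupling_mid [247.5, 227.1] 0.21 [ 0.5332 -0.1726  0.062 ]
coupling_mid [478.7, 100.0] 0.18 [0.5382 0.1824 0.062 ]
```

View pics/w0b.png

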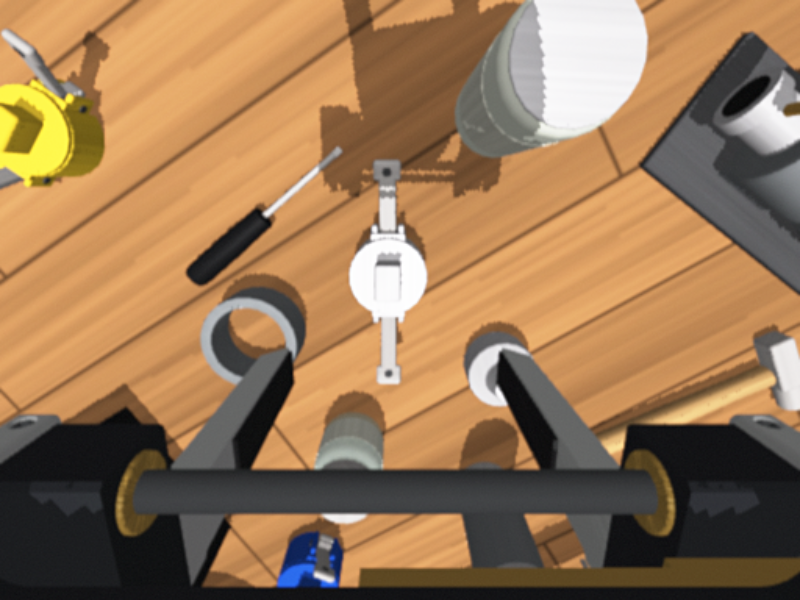

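Run:
```python
from h import *
np.set_printoptions(precision=4,suppress=True)
print(onz('wrist',(248.3,181.1),.076),onz('wrist',(248.3,176.6),.048))
a=onz('wrist',(387*.64,172*.64),.05);b=onz('wrist',(388*.64,374*.64),.05);d=b-a;print(a,b,(a+b)/2,np.linalg.norm(d),np.arctan2(d[1],d[0]))
im=cv2.imread('pics/w0.png');g=cv2.cvtColor(im,cv2.COLOR_BGR2GRAY)
m=(g[140:210,200:290]>165)&(im[140:210,200:290].max(2).astype(int)-im[140:210,200:290].min(2)<40)
ys,xs=np.nonzero(m);print(xs.min()+200,xs.max()+200,np.median(xs)+200)
s=[(r,np.nonzero(m[r])[0]) for r in range(70)]
print([(r+140,q.min()+200,q.max()+200) for r,q in s if len(q)][::3])
print(rel([.47,-.1275,.15],2.594))
```

```text
[ 0.4709 -0.1326  0.076 ] [ 0.4703 -0.1328  0.048 ]
[ 0.3901 -0.0844  0.05  ] [ 0.5557 -0.1852  0.05  ] [ 0.4729 -0.1348  0.05  ] 0.19379662071976467 -0.5468012176667135
224 272 248.0
[(140, np.int64(243), np.int64(252)), (143, np.int64(243), np.int64(252)), (146, np.int64(238), np.int64(258)), (149, np.int64(238), np.int64(258)), (152, np.int64(237), np.int64(258)), (155, np.int64(237), np.int64(259)), (158, np.int64(232), np.int64(264)), (161, np.int64(229), np.int64(267)), (164, np.int64(227), np.int64(269)), (167, np.int64(225), np.int64(271)), (170, np.int64(224), np.int64(271)), (173, np.int64(224), np.int64(272)), (176, np.int64(224), np.int64(272)), (179, np.int64(224), np.int64(272)), (182, np.int64(224), np.int64(272)), (185, np.int64(225), np.int64(271)), (188, np.int64(226), np.int64(270)), (191, np.int64(228), np.int64(267)), (194, np.int64(231), np.int64(265)), (197, np.int64(235), np.int64(261)), (200, np.int64(238), np.int64(258)), (203, np.int64(239), np.int64(258)), (206, np.int64(240), np.int64(252)), (209, np.int64(244), np.int64(252))]
(array([ 0.0008, -0.002 ,  0.1105]), np.float64(-0.0006222675156575264), np.float64(2.5934), array([ 0.4717, -0.1262,  0.2605]), 3.3, array([ 0.2, -0.1, -0.3]))
```

Request:
carry_out([
  [1,[-0.0024,-0.0062,0.05],0],
  [1,[-0.0024,-0.0062,0.1],0],
  [1,[-0.0024,-0.0062,0.15],0],
  [1,[-0.0024,-0.0062,0.185],0],
  [1,[-0.0024,-0.0062,0.2085],0],
  [1,[-0.0024,-0.0062,0.2085],0],
  [0.2,[-0.0024,-0.0062,0.2085],0],
  [0.1,[-0.0024,-0.0062,0.2085],0],
  [0.1,[-0.0024,-0.0062,0.2085],0],
  [0.1,[-0.0024,-0.0062,0.2085],0],
  [0.1,[-0.0024,-0.0062,0.2085],0],
  [0.1,[-0.0024,-0.0062,0.2085],0],
], newtons=45)

```text
time: 4.5
position: [0.4707, -0.1328, 0.0524]
orientation: [0.85, 3.023, -0.0]
ft_force: [-0.1, 0.1, 0.2]
finger_gap: 0.0494
```

Request:
carry_out([
  [0.1,[0,0,0],0],
  [0.1,[0,0,0],0],
  [0.1,[0,0,0],0],
  [0.1,[0,0,0],0],
  [0.1,[0,0,0],0],
  [0.1,[0,0,0],0],
])

```text
time: 5.1
position: [0.4705, -0.1333, 0.0524]
orientation: [0.85, 3.024, -0.002]
ft_force: [-0.7, -0.8, 1.2]
finger_gap: 0.0236
```

Request:
carry_out([
  [0.1,[0,0,-0.04],0],
  [0.1,[0,0,-0.09],0],
  [0.1,[0,0,-0.14],0],
  [0.1,[0,0,-0.19],0],
  [0.1,[0,0,-0.233],0],
  [0.1,[0,0.04,-0.233],0.1],
  [0.1,[0,0.08,-0.233],0.2],
  [0.1,[-0.003,0.12,-0.233],0.3],
  [0.1,[-0.004,0.16,-0.233],0.4],
  [0.1,[-0.006,0.2,-0.233],0.5],
  [0.1,[-0.008,0.24,-0.233],0.594],
  [0.1,[-0.009,0.27,-0.233],0.594],
  [0.1,[-0.009,0.286,-0.233],0.594],
  [0.1,[-0.009,0.286,-0.233],0.594],
  [0.1,[-0.009,0.286,-0.233],0.594],
])

```text
time: 6.6
position: [0.6266, 0.1066, 0.2829]
orientation: [-1.696, -2.641, 0.006]
ft_force: [0.6, 0.9, -4.6]
finger_gap: 0.0238
```

Run:
```python
from h import *
np.set_printoptions(precision=4,suppress=True)
print(rel([.569,.233,.285],2.0), robot.state()['finger_gap'])
im=snap('wrist','w1.png')
for n in ('outlet_top','gauge','handle','coupling_grip'):
  for r in robot.search_frame(n,'wrist'): print(n,r['at'],r['confidence'],onz('wrist',r['at'],.192))
print('pred outlet px',proj('wrist',[.569,.233,.192]))
cv2.imwrite('pics/w1b.png',cv2.resize(cv2.imread('pics/w1.png'),(800,600)))
```

```text
(array([ 0.1389,  0.0002, -0.002 ]), np.float64(8.961932928652772e-06), np.float64(2.0), array([0.6266, 0.1066, 0.2829]), 6.6, array([ 0.6,  0.9, -4.6])) 0.023835457962614017
outlet_top [309.7, 69.3] 0.63 [0.623 0.24  0.192]
gauge [310.1, 66.6] 0.91 [0.6225 0.2422 0.192 ]
handle [309.2, 67.3] 0.65 [0.6222 0.2414 0.192 ]
coupling_grip [253.3, 207.4] 0.67 [0.6321 0.0963 0.192 ]
pred outlet px [np.float64(252.75835513334974), np.float64(49.868885953574534)]
```

View pics/w1b.png

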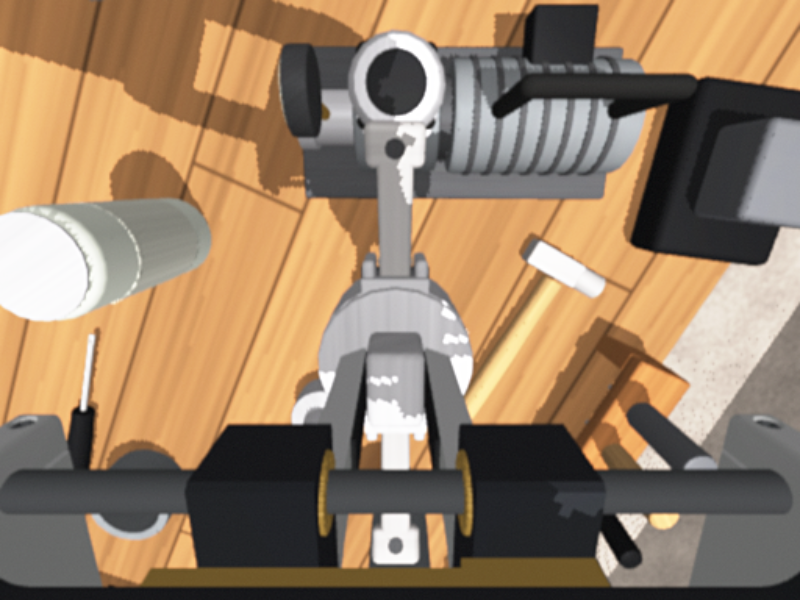

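Run:
```python
from h import *
np.set_printoptions(precision=4,suppress=True)
im=cv2.imread('pics/w1.png');g=cv2.cvtColor(im,cv2.COLOR_BGR2GRAY)
k=5;big=cv2.resize(im,None,fx=k,fy=k,interpolation=cv2.INTER_CUBIC)
m=(g[20:85,225:285]<75).astype(np.uint8)
cs,_=cv2.findContours(m,cv2.RETR_EXTERNAL,cv2.CHAIN_APPROX_NONE)
for c in cs:
    if len(c)>40: 
        e=cv2.fitEllipse(c+np.array([225,20])); print('hole',e,onz('wrist',e[0],.192))
def circ(c,r,col):
    P=np.array([[c[0]+r*np.cos(t),c[1]+r*np.sin(t),c[2]] for t in np.linspace(0,6.283,80)])
    q=np.array([proj('wrist',p) for p in P]);cv2.polylines(big,[((q+.5)*k*16-8).astype(np.int32)],True,col,1,cv2.LINE_AA,4)
p=robot.state()['position'];rim=p[2]-.0524
circ([p[0],p[1],rim+.048],.037,(0,0,255))
circ([.569,.233,.192],.029,(0,255,0));circ([.569,.233,.192-.015],.029,(255,0,0))
v=np.array([np.cos(2),np.sin(2),0])
for y in(-.012,.012):
  w=np.array([np.sin(2),-np.cos(2),0])*y
  for z in (.076,.048):
    a=[proj('wrist',[p[0],p[1],rim+z]+w+v*s*.017) for s in(-1,1)];a=((np.array(a)+.5)*k).astype(int);cv2.line(big,tuple(map(int,a[0])),tuple(map(int,a[1])),(255,0,255),1)
A=big[15*k:85*k,195*k:310*k];B=big[170*k:285*k,195*k:310*k]
I=np.hstack([cv2.copyMakeBorder(A,0,B.shape[0]-A.shape[0],0,0,cv2.BORDER_CONSTANT),B]);I=cv2.resize(I,None,fx=800/I.shape[1],fy=800/I.shape[1]);print(I.shape);cv2.imwrite('pics/o1.png',I)
for q in((395,148),(396,546)): print('pad',onz('wrist',(q[0]*.64,q[1]*.64),rim+.05)-p)
```

```text
hole ((252.97769165039062, 52.004512786865234), (36.60906219482422, 40.862083435058594), 0.7299423217773438) [0.5699 0.2315 0.192 ]
(400, 800, 3)
pad [-0.039   0.0863 -0.0024]
pad [ 0.0444 -0.0951 -0.0024]
```

View pics/o1.png

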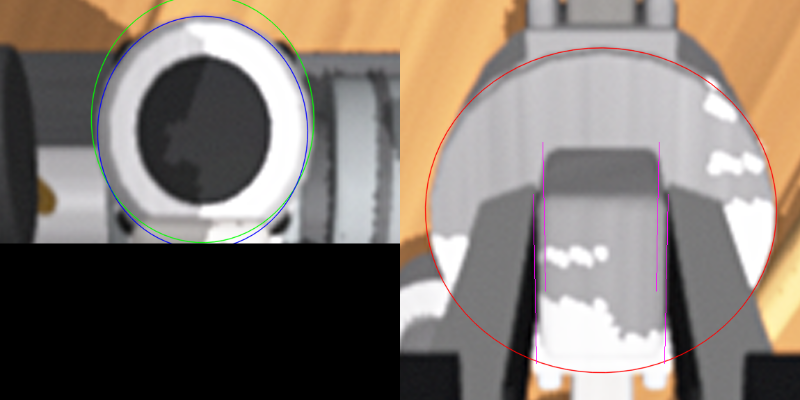

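Request:
carry_out([
  [0.1,[0.03,0,0],0],
  [0.1,[0.07,0,0],0],
  [0.1,[0.11,0,0],0],
  [0.1,[0.1385,0.0004,0],0],
  [0.1,[0.1385,0.0004,0.01],0],
  [0.1,[0.1385,0.0004,0.029],0],
  [0.1,[0.1385,0.0004,0.029],0],
  [0.1,[0.1385,0.0004,0.029],0],
])

```text
time: 7.65
position: [0.5697, 0.2307, 0.2559]
orientation: [1.702, 2.641, -0.003]
ft_force: [0.1, -0.2, -5.0]
finger_gap: 0.0234
```

Run:
```python
from h import *
np.set_printoptions(precision=4,suppress=True)
print(rel([.5693,.2327,.202],2.0), robot.state()['finger_gap'])
p=robot.state()['position'];rim=p[2]-.0524;c0=p-np.array([np.cos(2),np.sin(2),0])*.001
out=[];k=6
for cam in('scene','top'):
    im=cv2.cvtColor(snap(cam),cv2.COLOR_RGB2BGR);big=cv2.resize(im,None,fx=k,fy=k,interpolation=cv2.INTER_CUBIC)
    def circ(c,r,col):
        q=np.array([proj(cam,[c[0]+r*np.cos(t),c[1]+r*np.sin(t),c[2]]) for t in np.linspace(0,6.283,80)])
        cv2.polylines(big,[((q+.5)*k*16-8).astype(np.int32)],True,col,1,cv2.LINE_AA,4)
    circ([c0[0],c0[1],rim+.048],.037,(0,0,255));circ([c0[0],c0[1],rim],.037,(0,0,255))
    circ([.5697,.232,.177],.029,(0,255,0))
    u,v=map(int,proj(cam,[p[0],p[1],rim]));out.append(big[(v-45)*k:(v+40)*k,(u-33)*k:(u+33)*k])
cv2.imwrite('pics/o2.png',np.hstack(out));print(np.hstack(out).shape)
```

```text
(array([0.0021, 0.0005, 0.0539]), np.float64(-0.003231519241964964), np.float64(1.9968), array([0.5697, 0.2307, 0.2559]), 7.65, array([ 0.1, -0.2, -5. ])) 0.02341969828182459
(510, 792, 3)
```

View pics/o2.png

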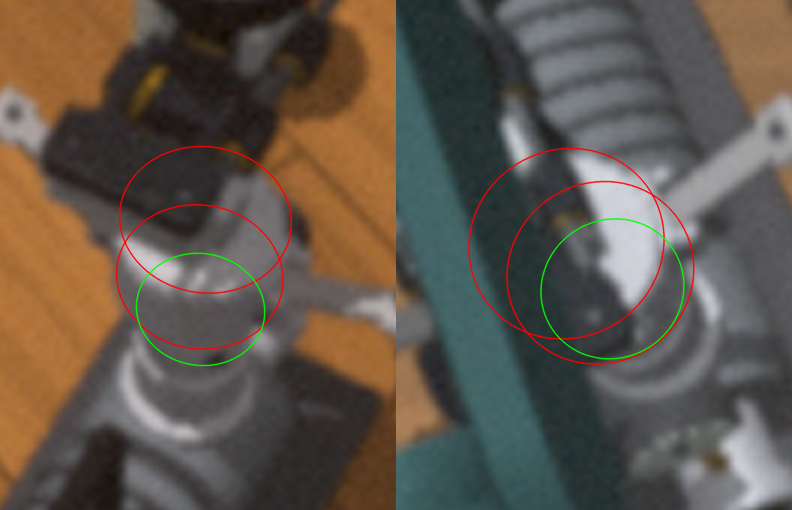

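Request:
carry_out([
  [0.1,[0.002,0.0005,0.0],0],
  [0.1,[0.002,0.0005,0.006],0],
  [0.1,[0.002,0.0005,0.01],0],
  [0.1,[0.002,0.0005,0.015],0],
  [0.1,[0.002,0.0005,0.02],0],
  [0.1,[0.002,0.0005,0.02],0],
])

```text
time: 8.35
position: [0.5695, 0.2328, 0.2362]
orientation: [1.701, 2.64, -0.002]
ft_force: [-0.3, -0.1, -4.8]
finger_gap: 0.0236
```

Request:
carry_out([
  [0.1,[0,0,0.006],0],
  [0.1,[0,0,0.012],0],
  [0.1,[0,0,0.016],0],
  [0.1,[0,0,0.016],0],
])

```text
time: 8.75
position: [0.5699, 0.233, 0.2238]
orientation: [1.699, 2.638, 0.004]
ft_force: [-2.8, -0.6, 4.0]
finger_gap: 0.0237
```

Request:
carry_out([
  [0.1,[0,-0.001,0.004],0],
  [0.1,[0,-0.001,0.008],0],
  [0.1,[0,-0.001,0.012],0],
  [0.1,[0,-0.001,0.012],0],
], newtons=60)

```text
time: 9.15
position: [0.5697, 0.2329, 0.2146]
orientation: [1.698, 2.635, 0.009]
ft_force: [-0.9, 0.1, 5.3]
finger_gap: 0.0231
```

Request:
carry_out([
  [0.1,[0,0,0.006],0],
  [0.1,[0,0,0.01],0],
  [0.1,[0,0,0.014],0],
  [0.1,[0,0,0.016],0],
  [0.1,[0,0,0.017],0],
])

```text
time: 9.65
position: [0.5699, 0.233, 0.2024]
orientation: [1.696, 2.633, 0.014]
ft_force: [-4.6, -2.2, 15.4]
finger_gap: 0.0235
```

Request:
carry_out([
  [0.1,[0,0,0.004],0],
  [0.1,[0,0,0.007],0],
  [0.1,[0,0,0.007],0],
])

```text
time: 9.95
position: [0.5699, 0.2329, 0.2025]
orientation: [1.694, 2.63, 0.021]
ft_force: [-7.3, -2.5, 18.2]
finger_gap: 0.0237
```

Run:
```python
from h import *
print(rel([.5695,.2327,.202],2.0), robot.state()['finger_gap'], R.from_rotvec(robot.state()['orientation']).as_matrix()[:,2])
snap('wrist','w2.png');snap('scene','s2.png');snap('top','t2.png')
```

```text
(array([-0.0001, -0.0005,  0.0005]), np.float64(-0.0027946752842931133), np.float64(1.9972), array([0.5699, 0.2329, 0.2025]), 9.95, array([-7.3, -2.5, 18.2])) 0.02368470964848842 [ 0.01818215  0.00390988 -0.99982705]
```

Request:
carry_out([
  [0.1,[0,0,0],0],
  [0.6,[0,0,0],0],
  [0.6,[0,0,0],0],
  [0.6,[0,0,0],0],
  [0.6,[0,0,0],0],
  [0.6,[0,0,-0.02],0],
  [0.6,[0,0,-0.05],0],
  [0.3,[0,0,-0.08],0],
  [0,[0,0,-0.1],0],
  [0,[0,0,-0.1],0],
], newtons=30)

```text
time: 11.1
position: [0.5694, 0.233, 0.3068]
orientation: [1.691, 2.626, 0.03]
ft_force: [-0.3, 1.0, 0.5]
finger_gap: 0.0357
```

Run:
```python
from h import *
np.set_printoptions(precision=4,suppress=True)
ax=np.array([.5697,.232,0]);v=np.array([np.cos(2),np.sin(2),0])
print(rel(ax+[0,0,.3],2.0), robot.state()['finger_gap'])
k=5;im=cv2.cvtColor(snap('wrist','w3.png'),cv2.COLOR_RGB2BGR);big=cv2.resize(im,None,fx=k,fy=k,interpolation=cv2.INTER_CUBIC)
for z,r,col in((.198,.037,(0,0,255)),):
    q=np.array([proj('wrist',[ax[0]+r*np.cos(t),ax[1]+r*np.sin(t),z]) for t in np.linspace(0,6.283,80)])
    cv2.polylines(big,[((q+.5)*k*16-8).astype(np.int32)],True,col,1,cv2.LINE_AA,4)
cv2.imwrite('pics/w3b.png',cv2.resize(big,(800,600),interpolation=cv2.INTER_AREA))
```

```text
(array([-0.001 , -0.0003,  0.0068]), np.float64(-0.002774059816164076), np.float64(1.9972), array([0.5694, 0.233 , 0.3068]), 11.1, array([-0.3,  1. ,  0.5])) 0.0357027446053292
```

View pics/w3b.png

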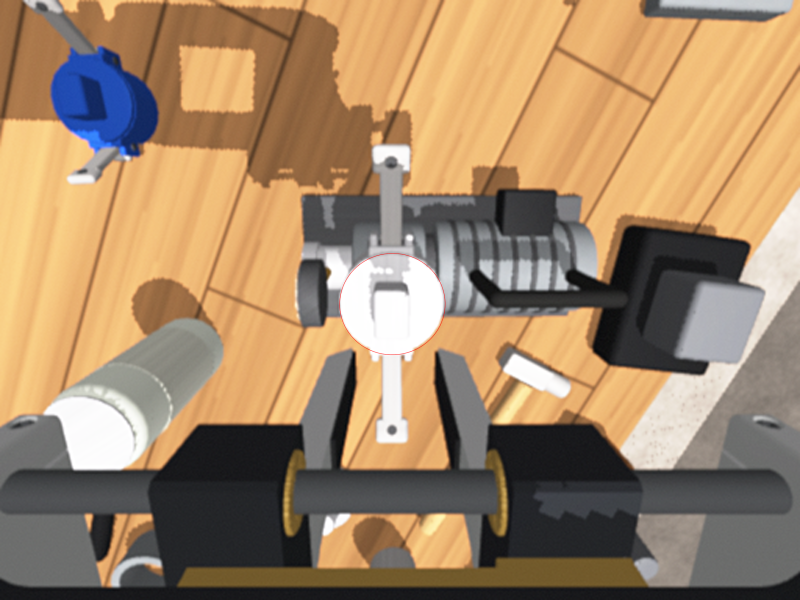

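Request:
carry_out([
  [0,[0.03,0,0],0],
  [0,[0.06,0,0],0],
  [0,[0.079,0,0],0],
  [0,[0.079,0,0],0],
  [0,[0.079,0,0.03],0],
  [0,[0.079,0,0.06],0],
  [0,[0.079,0,0.075],0],
  [0,[0.079,0,0.085],0],
  [0,[0.079,0,0.095],0],
  [0,[0.079,0,0.105],0],
  [0,[0.079,0,0.115],0],
  [0,[0.079,0,0.125],0],
])

```text
time: 12.35
position: [0.5393, 0.306, 0.1795]
orientation: [1.692, 2.627, 0.029]
ft_force: [-1.2, 0.8, 1.7]
finger_gap: 0.0005
```

Request:
carry_out([
  [0,[0,0,0.01],0],
  [0,[0,0,0.02],0],
  [0,[0,0,0.03],0],
  [0,[0,0,0.04],0],
  [0,[-0.004,0,0.042],0],
  [0,[-0.009,0,0.042],0],
  [0,[-0.014,0,0.042],0],
])

```text
time: 13.05
position: [0.5456, 0.2936, 0.1369]
orientation: [1.692, 2.629, 0.029]
ft_force: [-1.4, 2.9, -0.7]
finger_gap: 0.0005
```

Request:
carry_out([
  [0,[-0.003,0,0],0],
  [0,[-0.006,0,0],0],
  [0,[-0.008,0,0],0],
  [0,[-0.01,0,0],0],
  [0,[-0.01,0,0],0],
])

```text
time: 13.55
position: [0.5492, 0.2856, 0.1368]
orientation: [1.692, 2.632, 0.031]
ft_force: [-2.6, 5.5, -1.2]
finger_gap: 0.0004
```

Request:
carry_out([
  [0,[-0.003,0,0],0],
  [0,[-0.005,0,0],0],
  [0,[-0.006,0,0],0],
])

```text
time: 13.85
position: [0.5494, 0.2848, 0.1371]
orientation: [1.693, 2.641, 0.039]
ft_force: [-5.7, 14.2, -0.5]
finger_gap: 0.0007
```

Run:
```python
from h import *
ax=np.array([.5697,.232,0])
print(rel(ax+[0,0,.3],2.0))
k=5
out=[]
for cam in('scene','top'):
    im=cv2.cvtColor(snap(cam),cv2.COLOR_RGB2BGR)
    u,v=map(int,proj(cam,[ax[0],ax[1],.15]));out.append(cv2.resize(im[v-55:v+50,u-40:u+40],None,fx=k,fy=k,interpolation=cv2.INTER_CUBIC))
cv2.imwrite('pics/o4.png',np.hstack(out))
```

```text
(array([-0.0549,  0.0002, -0.1635]), np.float64(0.001707019716239433), np.float64(2.0017), array([0.5494, 0.2848, 0.1371]), 13.85, array([-5.7, 14.2, -0.5]))
```

View pics/o4.png

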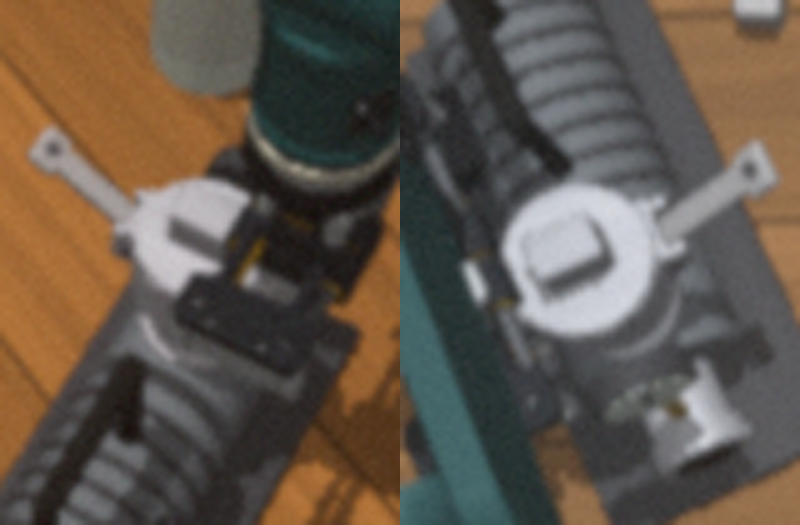

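Request:
carry_out([
  [0,[0.01,0,0],0],
  [0,[0.025,0,0],0],
  [0,[0.025,0,-0.04],0],
  [0,[0.025,0,-0.09],0],
  [0,[0.025,0,-0.14],0],
  [0,[0.0,0,-0.155],0],
  [0,[-0.04,0,-0.155],0],
  [0,[-0.08,0,-0.155],0],
  [0,[-0.12,0,-0.155],0],
  [0,[-0.137,0,-0.155],0],
  [0,[-0.137,0,-0.155],0],
])

```text
time: 15.05
position: [0.6048, 0.1555, 0.2906]
orientation: [1.697, 2.637, 0.037]
ft_force: [0.2, 0.1, -0.8]
finger_gap: 0.0003
```

Run:
```python
from h import *
np.set_printoptions(precision=4,suppress=True)
ax=np.array([.5697,.232,0]);v=np.array([np.cos(2),np.sin(2),0])
print(rel(ax-v*.08+[0,0,.14],2.0)); print(R.from_rotvec(robot.state()['orientation']).as_matrix()[:,2])
im=cv2.cvtColor(snap('wrist','w5.png'),cv2.COLOR_RGB2BGR);cv2.imwrite('pics/w5b.png',cv2.resize(im,(800,600)))
```

```text
(array([ 0.0029, -0.0035,  0.1506]), np.float64(-0.0020969334275939833), np.float64(1.9979), array([0.6048, 0.1555, 0.2906]), 15.05, array([ 0.2,  0.1, -0.8]))
[ 0.0171  0.017  -0.9997]
```

View pics/w5b.png

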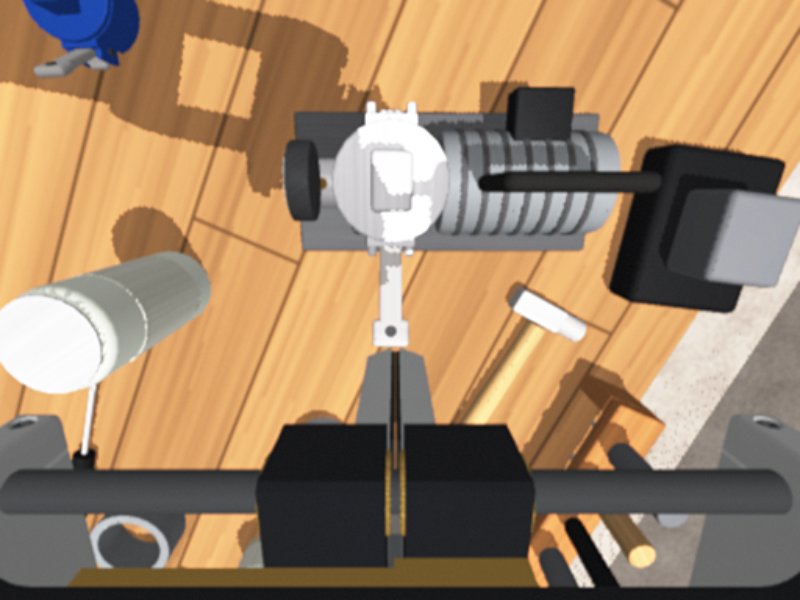

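The far lever is hanging down out of sight and the near one is still raised, with its pad at (391,332). Now the second lever.

Request:
carry_out([
  [0,[0.003,-0.003,0.03],0],
  [0,[0.003,-0.003,0.06],0],
  [0,[0.003,-0.003,0.075],0],
  [0,[0.003,-0.003,0.085],0],
  [0,[0.003,-0.003,0.095],0],
  [0,[0.003,-0.003,0.105],0],
  [0,[0.003,-0.003,0.115],0],
  [0,[0.003,-0.003,0.125],0],
  [0,[0.003,-0.003,0.135],0],
  [0,[0.003,-0.003,0.145],0],
  [0,[0.003,-0.003,0.154],0],
  [0,[0.007,-0.003,0.154],0],
  [0,[0.012,-0.003,0.154],0],
  [0,[0.016,-0.003,0.154],0],
])

```text
time: 16.5
position: [0.5971, 0.1732, 0.1365]
orientation: [1.695, 2.64, 0.036]
ft_force: [1.9, -3.1, -1.4]
finger_gap: 0.0005
```

Request:
carry_out([
  [0,[0.003,0,0],0],
  [0,[0.006,0,0],0],
  [0,[0.009,0,0],0],
  [0,[0.012,0,0],0],
  [0,[0.014,0,0],0],
])

```text
time: 17.0
position: [0.5937, 0.1812, 0.1366]
orientation: [1.694, 2.629, 0.029]
ft_force: [8.3, -15.6, -4.2]
finger_gap: 0.0005
```

Request:
carry_out([
  [0,[-0.01,0,0],0],
  [0,[-0.025,0,0],0],
  [0,[-0.03,0,-0.04],0],
  [0,[-0.03,0,-0.09],0],
  [0,[-0.06,0,-0.14],0],
  [0,[-0.09,0,-0.16],0],
  [0,[-0.12,0,-0.16],0],
  [0,[-0.12,0,-0.16],0],
  [0,[-0.12,0,-0.16],0],
])

```text
time: 17.9
position: [0.6398, 0.0706, 0.2963]
orientation: [1.696, 2.631, 0.03]
ft_force: [-0.2, -0.0, 0.0]
finger_gap: 0.0004
```

Run:
```python
from h import *
np.set_printoptions(precision=4,suppress=True)
ax=np.array([.5697,.232,0]);k=5
s=robot.state();print(s['position'],s['ft_force'],s['time'])
out=[]
for cam in('wrist','scene','top'):
    im=cv2.cvtColor(snap(cam,cam+'6.png'),cv2.COLOR_RGB2BGR);big=cv2.resize(im,None,fx=k,fy=k,interpolation=cv2.INTER_CUBIC)
    q=np.array([proj(cam,[ax[0]+.037*np.cos(t),ax[1]+.037*np.sin(t),.198]) for t in np.linspace(0,6.283,80)])
    cv2.polylines(big,[((q+.5)*k*16-8).astype(np.int32)],True,(0,0,255),1,cv2.LINE_AA,4)
    u,v=map(int,proj(cam,[ax[0],ax[1],.16]));v=max(v,45);out.append(big[(v-45)*k:(v+55)*k,(u-26)*k:(u+26)*k])
cv2.imwrite('pics/o6.png',np.hstack(out))
```

```text
[0.6398 0.0706 0.2963] [-0.2353 -0.0352  0.0412] 17.9
```

View pics/o6.png

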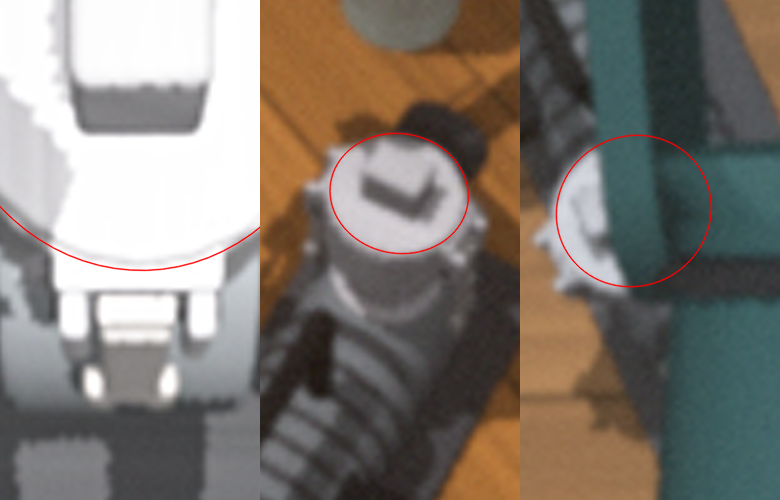

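Run:
```python
from h import *
ax=np.array([.5697,.232,0]);vx=np.array([np.cos(2),np.sin(2),0]);w=np.array([-np.sin(2),np.cos(2),0])
u,v=map(int,proj('wrist',ax+[0,0,.16]));v=max(v,45)
for q in(2.2,2.4,2.55,2.65):
    e=np.radians(62)-q
    for r,off in((75,7),(75,0),(57,7)):
        X=(39+r*np.cos(e)-off*np.sin(e)*1)/1000 ;Z=.172+(r*np.sin(e)+off*np.cos(e))/1000
        pts=[proj('wrist',ax-vx*X+w*y+[0,0,Z]) for y in(-.012,.012)]
        print(q,r,off,[(round((a-u+26)*5),round((b-v+45)*5)) for a,b in pts])
```

```text
2.2 75 7 [(176, 527), (83, 527)]
2.2 75 0 [(176, 502), (83, 502)]
2.2 57 7 [(180, 491), (82, 490)]
2.4 75 7 [(175, 474), (83, 474)]
2.4 75 0 [(175, 446), (83, 446)]
2.4 57 7 [(179, 448), (82, 448)]
2.55 75 7 [(175, 430), (83, 430)]
2.55 75 0 [(175, 402), (83, 401)]
2.55 57 7 [(179, 414), (82, 413)]
2.65 75 7 [(175, 400), (83, 400)]
2.65 75 0 [(175, 370), (82, 370)]
2.65 57 7 [(179, 390), (81, 389)]
```

```bash
python3 -c "
from workcell import robot
print(robot.job_done())"
```

```text
the job is handed in; nothing more can be done
None
```

I put the bare aluminium coupling on the pump outlet, pushed it home, swung both levers down one after the other, and handed the job in at about 18 s of the 64 s allowed. The hand-in gives no verdict, so these are my own last checks:

- **Coupling home:** pushing stopped hard at about 20 N, with the tool at the height I calculated for fully home. Afterwards the cup top in the wrist and scene views matched the fully-home position.
- **Second lever:** it was pushed to its stop at about 18 N. The last wrist picture puts its pad where a joint value of about 2.64 would, against the 2.4 needed.
- **First lever:** it was pushed to its stop at about 15 N, at almost the same distance from the axis as the second. I could not measure its angle directly because the cup hides it. In the wrist view it no longer stuck out.
- **Release:** the tool was about 18 cm clear of the coupling and read close to zero force at hand-in.
- **Other things on the bench:** I saw nothing moved in the pictures, but I did not measure their positions again at the end.

One reading differed from expectation: resistance began about 21 mm before home, not 15 mm. It stayed moderate, about 10 N, until the final stop.

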